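Shut the ingredient bin and hang its marker plate

TASK

Push the ingredient bin's sloping lid fully shut. Then take the white plate that has the keyhole, set the wide part of its keyhole over the screw on the lid until the plate lies flat on the lid, and pull it down the slope until it is fully home and locked, hanging straight; let go of it. Leave the other plate and everything else where it is.

Things in the scene. Friction and masses are not known exactly. Their poses are not given: they have to be found in the camera images.
- bin: Fixed stainless ingredient bin, 220 mm deep (its x) by 250 mm wide (its y); origin under its centre, on the table. Its own -x side is the low front (80 mm tall, towards the robot), its +x side the high rear (234 mm). The open top slopes up from front to rear at 35 degrees and is covered by the lid. It may be turned a little (yaw).
- lid (a joint): Angle of the bin's lid in rad: 0 = shut (the lid then slopes at 35 degrees), larger = front edge raised; starts ajar at 0.35 to 0.6. The lid is a flat steel sheet 262 mm wide, 285 mm from hinge to front edge, 6 mm thick, hinged along the top of the bin's high rear edge. The hinge is stiff: the lid stays where it is left and takes only a few newtons near its front edge to push down.
- hinge (a point): Middle of the lid's hinge line, at the top of the bin's rear wall: bin frame x = +110 mm, z = 234 mm. The lid's underside passes through it. Axes of the bin.
- lip (a point): Point on the lid's upper face, on its middle line, 215 mm from the hinge towards the front edge: a good place to push. Axes as for screw. With the lid shut it lies at bin frame x = -63 mm, z = 116 mm.
- screw (a point): Foot of the protruding screw, on the lid's upper face and middle line, 105 mm from the hinge. Axes of the lid: z = out of the lid along the screw (lid shut: 35 degrees from vertical, towards the robot), x = up the slope, y = left. Shank 7 mm thick; round flat head 17 mm across, its underside 8.5 mm and its top 12.5 mm off the lid. Lid shut: bin frame x = +27.4 mm, z = 178.6 mm.
- plate: Loose marker plate with the KEYHOLE: white plastic, 140 mm long (its x), 80 mm wide (its y), 5 mm thick, 0.18 to 0.32 kg; starts flat on the table on one side of the bin, handle up. Origin at the centre of its underside, z out of the handle side. Its +x end is the upper end when it hangs. It may stick on the lid by friction, so it has to be pulled down the slope.
- keyhole (a point): Centre of the keyhole's wide opening at the plate's underside: plate x = +30 mm, y = 0. The opening is eight-sided, 26 mm across (plate x 17 to 43 mm), and narrows on its +x side into a slot 11 mm wide that ends at plate x = 60 mm. Fully pulled down, the screw's axis is at plate x = +56.5 mm (26.5 mm of travel). Axes of the plate.
- handle (a point): Middle of the dark D-shaped handle's bar, to be gripped across: plate x = -15 mm, y = 0, z = 33 mm. The bar runs along the plate's x, 50 mm long, 10 mm thick (y), from z = 24 to 42 mm, on two end posts. Axes of the plate.
- blank: The other loose plate, same size, colour and handle, but with no keyhole (only two small dark dots near its +x end): not to be used. It starts on the opposite side of the bin; the two may change places. Origin at the centre of its underside.
- jar: Bystander: sealed glass jar with a red cap, 72 mm across, 100 mm tall; origin at its underside.
- sauce: Bystander: amber sauce bottle, 60 mm across, 190 mm tall; origin at its underside.
- spoon: Bystander: steel serving spoon, 200 mm long, lying in front of the bin.
- can: Bystander: food can, 66 mm across, 75 mm tall; origin at its underside.
- bowl: Bystander: small steel bowl, 110 mm across, 50 mm tall; origin at its underside.
- cup: Bystander: clear plastic cup, 70 mm across, 80 mm tall; origin at its underside.
Mind the look-alikes: they are no part of the job. What is shaped like the plate but pink is not meant.

How it is judged (in metres and radians):
On the way, in this order (a step that is already met when the one before it is completed fails the run):
1. the lid is shut (value of joint lid below 0.03 rad), for 0.2 s.
2. the screw head is through the keyhole and the plate lies on the lid (z of screw in the frame of plate between -0.004 and 0.004 m and y of screw in the frame of plate between -0.006 and 0.006 m and x of screw in the frame of plate between 0.016 and 0.048 m), for 0.04 s.
At the end, for the whole second after the job is handed in: The lid is shut (under 0.03 rad); the keyhole plate lies flat on it (within 4 mm and 0.1 rad) with the screw in the slot, pulled down to within about 5 mm of the slot's end, hanging straight within 0.2 rad, released and at rest (z of screw in the frame of plate between -0.004 and 0.004 m and y of screw in the frame of plate between -0.006 and 0.006 m and x of screw in the frame of plate between 0.051 and 0.061 m and value of joint lid below 0.03 rad and angle between the z axis of plate and the z axis of screw, either way round below 0.1 rad and angle between the x axis of plate and the x axis of screw, either way round below 0.2 rad and linear speed of plate below 0.01 m/s); the robot touches nothing.
It fails at once if the other plate or a bystander is moved more than 30 mm (distance of any of blank, jar, sauce, spoon, can, bowl, cup from where it was at the start of the episode above 0.03 m).
It also fails if it takes over 54 s, if anything falls off the work surface, if the arm or the gripper's body presses on something with over 40 N, if the wrist force passes 120 N, or if a joint passes its speed limit or range.

ROBOT

A 6-joint arm with a two-finger parallel gripper is mounted at the origin on the work surface. World frame = base frame: x ahead of the robot, y to its left, z up, the work surface at z = 0. Lengths are in mm, angles in rad, forces in N, time in s.
With the tool pointing down it reaches from about 300 to 775 mm from the base axis. Payload 14.6 kg.
Tool frame: the origin (TCP) lies on the centre line of the jaws, within the pads' length; the fingertips stand 22 mm ahead of it and the grasp point (between the pads) lies 3 mm ahead of it (manip.tcp_to_tips is the distance from the TCP to the fingertips, in mm); z points along the fingers, y is the direction in which the jaws open and shut (so a half turn about z gives the same grasp; the last joint's range is limited). The gripper opens to 94 mm and grips with 3 to 60 N. Pads are 16 mm wide; open, the fingers measure 119 mm over their backs; the gripper's body (75 mm by 177 mm) begins 78 mm behind the grasp point.
Start: joints at [-1.274, 0.3, 1.521, -0, 1.321, -0.067], TCP at [195.698, -513.996, 227.446] pointing down, gripper open.
Joint ranges: [-3.03, 3.03], [-0.79, 2.21], [0.23, 2.52], [-1.04, 4.18], [0, 3.07], [-2.55, 2.55]. Speed limits (rad/s): [2.22, 2.22, 2.57, 3.14, 3.14, 3.14].

INTERFACE

Orientations are given as [roll, pitch, yaw] about the fixed x, y, z axes, in that order (R = Rz(yaw) Ry(pitch) Rx(roll)).
In Python, from cell import manip, vision, workorder gives the robot as it stands.
- The arm moves only by the tool carry_out, never from a script. Its argument "deltas" is a list of rows, each a list of 3 entries, a list of its own where there are three numbers: the shift along the tool's x, y, z in cm, then the turn about the tool's z in degrees, then the opening, from 0 (shut) to 1 (fully open). A call has 1 to 20 rows; each row shifts and turns the commanded pose from where the row before left it, along the tool's axes as they then stand; what a row does not reach is not made up. A row lasts 1/12 s, in which the tool goes at most 41.7 mm and 7.16 degrees, less where a joint would pass 70% of its speed; a pose out of reach is approached as far as the arm can. A call with a gripper value outside its range is refused whole. The fingers move at their own pace and stop on an object; "grip_force" is the grip in N (left out, the last holds). Time passes only in rows, so rows that do not move let the fingers close. It gives the time, the measured TCP pose, the force and the opening at its end, in the units of the state.
- manip.read_state(): the state, without advancing time (a new reading comes with each control period).
- vision.camera(name): name is "side" or "top" or "wrist"; returns (picture, depth): 384x512x3 uint8, red, green, blue; 384x512 float32, mm along the optical axis (not along the pixel's ray), 0 where there is no reading.
- vision.calibration(name): a dict with "mtx" (3x3 intrinsics, pixels), "eye" and "orientation" of the camera in the world. Camera axes: x right, y down, z forward; pixel columns grow to the right and rows downward; lengths in mm; the calibration is good to about 2 mm. A picture is of the moment at which its call begins: read the wrist's pose just before it. calibration takes no time and is no camera call; for the wrist camera it gives the pose at the moment of the call.
- workorder.sign_off(): hands the job in, once; it reports no verdict.
The state is a dict: "clock": time; "joints": joint angles; "qd": joint speeds; "effort": joint torques, N m; "eef_pos": TCP position; "eef_rot": TCP orientation; "wrist_force": force on the tool from outside, world axes, zero at the start; "moment": the same for the moment, N m; "finger_gap": finger opening in mm.
Only numpy, scipy, OpenCV 4.12 (cv2) and the standard library are available. Lean on these libraries where they do the work, as an engineer would, in place of code of your own. Each camera call takes 0.05 s, during which the arm holds its last target.

## Working session

There is one attempt and no reset: what is moved stays moved. The work goes in short steps, Python scripts to look and compute and a tool call to move; the robot and the scene stay as the last step left them, time stands still between calls to the robot, and variables do not carry over. Pictures are saved under pics/ and viewed, and the job is handed in when it is done.

Besides the shell and the picture viewer there is one more tool, called by a JSON object that holds its "method" and its "body", one argument or row to a line. carry_out: Moves the arm, as the interface text tells. Its arguments: {"type":"object","properties":{"deltas":{"type":"array","items":{"type":"array"}},"grip_force":{"type":"number"}},"required":["deltas"]}

```bash
ls; mkdir -p pics; python3 - <<'E'
from cell import manip, vision, workorder
import cv2
print(manip.read_state())
for n in ["side","top"]:
    p,d=vision.camera(n); c=vision.calibration(n); print(n,c)
    cv2.imwrite(f"pics/{n}0.png",p[:,:,::-1])
    import numpy as np; np.savez(f"{n}0.npz",p=p,d=d)
E
```

```text
pics
{'clock': 0.0, 'joints': array([-1.27363268e+00,  3.00511672e-01,  1.52160333e+00, -1.82851272e-05,
        1.32071385e+00, -6.66408671e-02]), 'qd': array([ 0.00072153, -0.00044885,  0.00118967,  0.00048463,  0.00037471,
       -0.00033037]), 'effort': array([-2.12355910e-03, -5.31805193e+01, -3.52731550e+01,  7.07652443e-02,
        2.43665732e-02, -8.76095442e-05]), 'eef_pos': array([ 195.60650381, -513.77335536,  226.85465479]), 'eef_rot': array([-3.14035802e+00, -6.46490871e-05,  3.63809008e-01]), 'wrist_force': array([-0.37129839, -0.19420872,  0.22637643]), 'moment': array([-0.00625078,  0.05840742,  0.01367067]), 'finger_gap': 94.18381435657555}
side {'mtx': array([[497.78757343,   0.        , 255.41596895],
       [  0.        , 497.78757343, 187.67305363],
       [  0.        ,   0.        ,   1.        ]]), 'eye': array([ -83.87510256,  981.86335729, 1078.86945007]), 'orientation': array([-2.22527486e+00, -2.00698698e-03, -2.65500554e+00])}
top {'mtx': array([[363.90476818,   0.        , 255.87796986],
       [  0.        , 363.90476818, 199.62202857],
       [  0.        ,   0.        ,   1.        ]]), 'eye': array([ 432.81264738,  -62.29394973, 1141.35846168]), 'orientation': array([-3.09359639, -0.01377868, -1.5955021 ])}
```

View pics/top0.png

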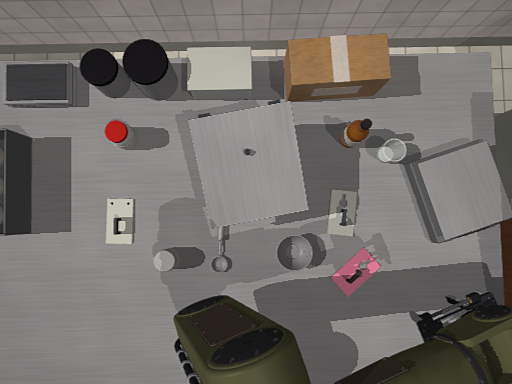

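View pics/side0.png

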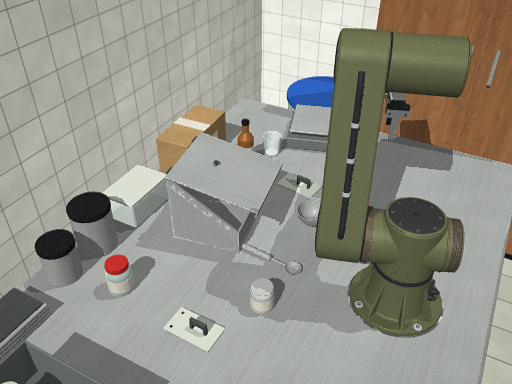

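The top view shows the lid around (250,165) with the screw at (249,152). There are white plates at (120,220) and (343,212), and a pink look-alike at (356,271). I'll enlarge the two white ones to tell them apart.

```bash
python3 - <<'E'
import cv2,numpy as np
t=cv2.imread("pics/top0.png"); s=cv2.imread("pics/side0.png")
a=cv2.resize(t[190:250,90:150],(360,360),interpolation=2)
b=cv2.resize(t[180:240,313:373],(360,360),interpolation=2)
cv2.imwrite("pics/c1.png",np.hstack([a,b]))
a=cv2.resize(s[300:360,160:230],(392,336),interpolation=2)
b=cv2.resize(s[160:220,270:340],(392,336),interpolation=2)
cv2.imwrite("pics/c2.png",np.hstack([a,b]))
E
```

```text
(no output)
```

View pics/c1.png

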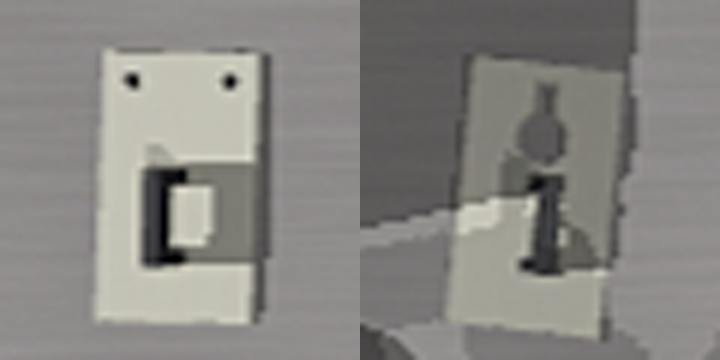

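View pics/c2.png

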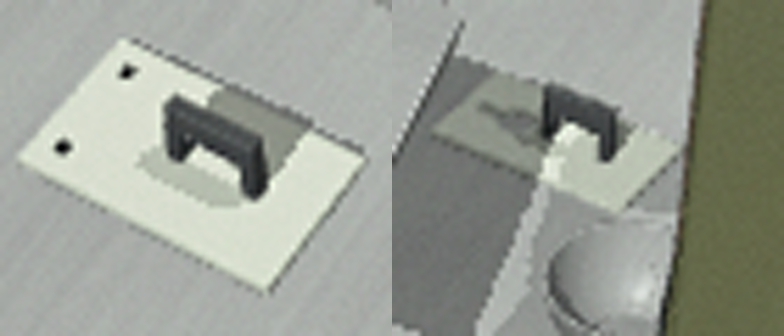

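The right-hand white plate, at top (343,212), shows the keyhole near its far end. The left one, at (120,220), has only two dots, so it is the blank, and the one at (356,271) is pink. The target is therefore the right white plate. Next I'll measure it, the lid and the screw.

```bash
cat > h.py <<'E'
import numpy as np,cv2
from scipy.spatial.transform import Rotation as R
def cal(c): return c["mtx"],np.array(c["eye"]),R.from_euler("xyz",c["orientation"]).as_matrix()
def ray(c,uv):
    K,e,M=cal(c); uv=np.atleast_2d(uv).astype(float)
    d=np.c_[(uv-K[[0,1],[2,2]])/K[0,0],np.ones(len(uv))]
    return e,d@M.T
def onz(c,uv,z):
    e,d=ray(c,uv); return e+d*((z-e[2])/d[:,2])[:,None]
def ond(c,uv,dep):
    e,d=ray(c,uv); return e+d*np.asarray(dep)[:,None]
def onplane(c,uv,p0,n):
    e,d=ray(c,uv); return e+d*(((p0-e)@n)/(d@n))[:,None]
def proj(c,P):
    K,e,M=cal(c); q=(np.atleast_2d(P)-e)@M; return q[:,:2]/q[:,2:]*K[0,0]+K[[0,1],[2,2]]
E
python3 - <<'E'
from h import *
from cell import vision
c=vision.calibration("top"); z=np.load("top0.npz"); p,d=z["p"],z["d"]
print("table",ond(c,[[80,300],[400,120]],[d[300,80],d[120,400]]))
# plane of lid
vv,uu=np.mgrid[125:215,205:290]; vv=vv.ravel();uu=uu.ravel()
P=ond(c,np.c_[uu,vv],d[vv,uu]); 
ok=np.ones(len(P),bool)
for _ in range(5):
    m=P[ok].mean(0); n=np.linalg.svd(P[ok]-m,full_matrices=False)[2][2]; n*=np.sign(n[2]); ok=abs((P-m)@n)<3
print("plane",m,n,ok.mean(),"slope deg",np.degrees(np.arccos(n[2])),"az",np.degrees(np.arctan2(-n[1],-n[0])))
# lid mask by plane distance
V,U=np.mgrid[0:384,0:512]; A=ond(c,np.c_[U.ravel(),V.ravel()],d.ravel())
mask=((abs((A-m)@n)<5)).reshape(384,512).astype(np.uint8)
nl,lab,st,_=cv2.connectedComponentsWithStats(mask); k=lab[200,240]; mk=(lab==k).astype(np.uint8)
cn=max(cv2.findContours(mk,0,2)[0],key=cv2.contourArea)
ap=cv2.approxPolyDP(cn,6,True)[:,0]; print(ap)
Q=onplane(c,ap,m,n); print(Q); print(np.linalg.norm(Q-np.roll(Q,-1,0),axis=1))
# screw
S=((A-m)@n).reshape(384,512); r=S[140:165,235:265]; 
ys,xs=np.where((r>4)&(r<30)); print("screw px",xs.mean()+235,ys.mean()+140,len(xs),r.max())
# plates
hsv=cv2.cvtColor(p,cv2.COLOR_RGB2HSV)
E
python3 - <<'E'
import cv2
t=cv2.imread("pics/top0.png")
cv2.imwrite("pics/lid.png",cv2.resize(t[90:235,175:325],(750,580) if 0 else (600,580),interpolation=2))
E
```

```text
table [[ 1.90949849e+02  4.69652885e+02  9.66572496e-02]
 [ 7.30199035e+02 -5.45030531e+02  1.11888542e+00]]
plane [555.62465958 -57.72491414 208.0328425 ] [-0.27553786 -0.23135509  0.93303468] 0.1330718954248366 slope deg 21.087081793216267 az 40.0184667102055
[[279 100]
 [261 106]
 [244 145]
 [251 153]
 [242 150]
 [234 170]
 [242 171]
 [228 185]
 [234 189]
 [219 226]
 [241 222]]
[[ 725.88515007 -140.31131276  237.83497929]
 [ 709.4605271   -94.30020106  244.39347028]
 [ 615.44753211  -49.32764429  227.78153754]
 [ 596.41848714  -66.59213141  217.88110241]
 [ 603.23347795  -43.93243431  225.51235604]
 [ 553.9487978   -22.16233283  216.3560282 ]
 [ 551.64274357  -42.39096624  210.65913106]
 [ 516.52905486   -5.63322888  209.40402135]
 [ 506.39923474  -20.49424205  202.72761354]
 [ 411.60972013   21.63728899  185.1819038 ]
 [ 420.4793972   -35.83481688  173.55046849]]
[ 49.2930466  105.53165592  27.53517175  24.86246175  54.6512155
  21.14166817  50.8495594   19.18430059 105.20441967  59.30433721
 329.1208143 ]
screw px 256.95412844036696 154.72477064220183 109 905.7215969332135
```

View pics/lid.png

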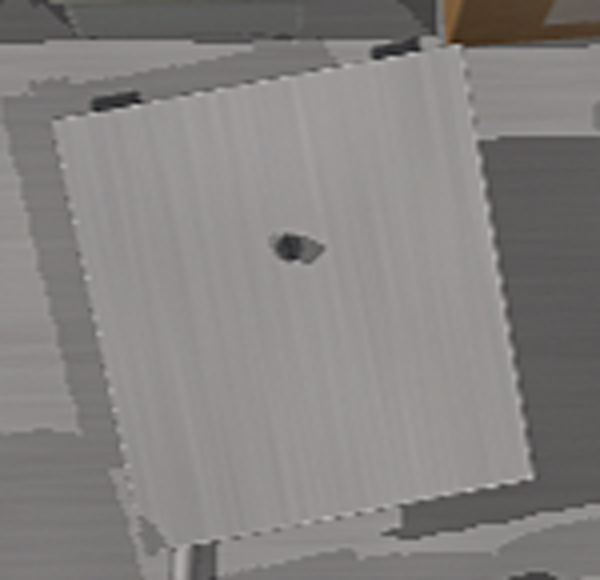

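The lid corners in the top view are about (189,120), (290.5,101), (308,209.5) and (220,226), and the screw head is near (248,152). Some of the metal returns no depth, so the plane fit needs to be robust.

```bash
python3 - <<'E'
from h import *
from cell import vision
c=vision.calibration("top"); z=np.load("top0.npz"); p,d=z["p"],z["d"]
poly=np.array([[193,124],[287,106],[303,206],[222,221]])
mk=np.zeros((384,512),np.uint8); cv2.fillPoly(mk,[poly],1); vv,uu=np.where((mk>0)&(d>0))
print((mk>0).sum(),len(vv))
P=ond(c,np.c_[uu,vv],d[vv,uu]); 
rng=np.random.default_rng(0); best=0
for _ in range(300):
    a=P[rng.choice(len(P),3,False)]; n=np.cross(a[1]-a[0],a[2]-a[0]); n/=np.linalg.norm(n); k=(abs((P-a[0])@n)<3)
    if k.sum()>best: best=k.sum(); ok=k
for _ in range(3):
    m=P[ok].mean(0); n=np.linalg.svd(P[ok]-m,full_matrices=False)[2][2]; n*=np.sign(n[2]); ok=abs((P-m)@n)<3
print("plane",m,n,ok.mean(),"slope deg",np.degrees(np.arccos(n[2])),"az",np.degrees(np.arctan2(-n[1],-n[0])))
ap=np.array([[188.8,120],[290.5,101.2],[308.2,209.5],[220,226]])
Q=onplane(c,ap,m,n); print(Q); print(np.linalg.norm(Q-np.roll(Q,-1,0),axis=1))
for a,b in [(3,0),(2,1)]: v=Q[b]-Q[a]; print("side yaw",np.degrees(np.arctan2(v[1],v[0])))
v=Q[0]-Q[1]; print("hinge yaw",np.degrees(np.arctan2(-v[0],v[1])))
h=(Q[0]+Q[1])/2; print("hinge mid top",h)
S=onplane(c,[[247.9,151.8]],m+n*12,n); print("screw",S-12*n, np.linalg.norm(S-12*n-h))
np.savez("lid.npz",m=m,n=n,Q=Q)
# keyhole plate
pl=p[175:240,325:362].astype(int); 
hsv=cv2.cvtColor(p,cv2.COLOR_RGB2LAB).astype(int)
dd=np.where(d>0,d,0); V,U=np.mgrid[0:384,0:512]
print("lab plate",hsv[200,348],hsv[225,336],"table",hsv[190,365],hsv[180,320])
w=(hsv[...,2]>131).astype(np.uint8); nl,lab,st,ce=cv2.connectedComponentsWithStats(w)
for i in range(1,nl):
    if 300<st[i,4]<3000: print(st[i],ce[i])
E
```

```text
9177 9132
plane [570.26067634 -66.03804727 210.75178741] [-0.20663432 -0.03513699  0.97778712] 0.9266316250547525 slope deg 12.0989386760727 az 9.650512286570903
[[ 679.23639786   87.07240903  239.28352354]
 [ 721.83066955 -169.10506205  239.07911656]
 [ 449.15794095 -214.52250649  179.82350341]
 [ 411.43475038   19.44201198  180.25908164]]
[259.69445595 282.70901803 236.98654969 282.44553058]
side yaw 14.173085552802652
side yaw 9.45659547147513
hinge yaw 9.4401301394084
hinge mid top [700.53353371 -41.01632651 239.18132005]
screw [[600.14080328 -58.36623979 217.34199882]] 104.19537305594763
lab plate [138 128 132] [170 127 133] table [149 130 128] [ 99 128 128]
[   0   23  143   38 2141] [64.69033162 46.89304064]
[104 120  24  23 427] [115.6440281  131.19906323]
[339 120  30  28 502] [353.21115538 133.89442231]
[327 190  30  46 920] [341.38695652 213.06086957]
[ 106  198   28   46 1094] [119.24771481 220.56124314]
```

The lid slopes about 12.1°, so it is open about 0.40 rad. Hinge z is 233 (234 expected), the screw is 104 mm from the hinge (105 expected), and the bin yaw is about 9.6°. Now the plate pose, and the waypoints in tool axes.

```bash
python3 - <<'E'
from h import *
from cell import vision,manip
c=vision.calibration("top"); z=np.load("top0.npz"); p,d=z["p"],z["d"]
lab=cv2.cvtColor(p,cv2.COLOR_RGB2LAB).astype(int)
w=(lab[...,2]>130).astype(np.uint8); w[:, :325]=0; w[:,362:]=0; w[:185]=0; w[240:]=0
cn=max(cv2.findContours(w,0,2)[0],key=cv2.contourArea)
Q=onz(c,cn[:,0],5)
r=cv2.minAreaRect(Q[:,:2].astype(np.float32)); print(r); B=cv2.boxPoints(r); print(B)
# keyhole dark blob, handle
g=cv2.cvtColor(p,cv2.COLOR_RGB2GRAY)
kh=onz(c,[[313+543/6,180+138/6],[313+545/6,180+92/6]],3); print("keyhole, slot end",kh)
hd=onz(c,[[313+546/6,180+183/6],[313+545/6,180+265/6]],42); print("handle ends",hd, hd.mean(0))
v=kh[1]-hd[1]; print(np.degrees(np.arctan2(v[1],v[0])))
e=manip.read_state();print(e["eef_pos"])
for n,uv in dict(bowl=(300,252),sauce=(357,131),spoon=(222,262),jar=(118,132),cup=(392,150),can=(165,260)).items(): print(n,onz(c,[uv],40))
E
```

```text
((440.56396484375, -347.63116455078125), (83.24772644042969, 140.54806518554688), 82.30052947998047)
[[ 365.34686 -379.46466]
 [ 504.6278  -398.29486]
 [ 515.78107 -315.79767]
 [ 376.50012 -296.96747]]
keyhole, slot end [[ 465.27412828 -543.73076348    3.        ]
 [ 489.4086684  -545.85741748    3.        ]]
handle ends [[ 441.34569568 -527.75451784   42.        ]
 [ 399.96559005 -525.40973938   42.        ]] [ 420.65564286 -526.58212861   42.        ]
-12.877160212494905
[ 195.61931003 -513.8068088   226.95232879]
bowl [[ 324.1042202  -207.84675277   40.        ]]
sauce [[ 688.70242946 -394.35203941   40.        ]]
spoon [[300.37421138  27.53036673  40.        ]]
jar [[701.26003894 335.41930974  40.        ]]
cup [[ 627.57221174 -499.82973572   40.        ]]
can [[310.82445891 197.92622887  40.        ]]
```

```bash
python3 - <<'E'
from h import *
from cell import vision,manip
c=vision.calibration("top")
kh=onz(c,[[313+183/6,180+138/6],[313+185/6,180+88/6]],3); print("keyhole, slot end",kh)
hd=onz(c,[[313+185/6,180+178/6],[313+183/6,180+270/6]],42); print("handle ends",hd, hd.mean(0))
v=kh[0]-hd.mean(0); print(np.degrees(np.arctan2(v[1],v[0])))
e=manip.read_state()
def totool(dst,eul=None):
    M=R.from_euler("xyz",e["eef_rot"]).as_matrix(); return M.T@(np.array(dst)-e["eef_pos"])
print("to above lip",totool([531,-70,300]))
E
```

```text
keyhole, slot end [[ 469.85538256 -354.24110286    3.        ]
 [ 496.03832095 -356.24429802    3.        ]]
handle ends [[ 448.35359987 -344.51866881   42.        ]
 [ 402.035045   -341.82236188   42.        ]] [ 425.19432243 -343.17051534   42.        ]
-13.921869384453792
to above lip [ 471.33830642 -295.51809854  -72.73174926]
```

{"method": "carry_out", "body": {
  "deltas": [
    [[2.9,-1.8,-1.0],0,0],
    [[2.9,-1.8,-1.0],0,0],
    [[2.9,-1.8,-1.0],0,0],
    [[2.9,-1.8,-1.0],0,0],
    [[2.9,-1.8,-1.0],0,0],
    [[2.9,-1.8,-1.0],0,0],
    [[2.9,-1.8,-1.0],0,0],
    [[2.9,-1.8,0],0,0],
    [[2.9,-1.8,0],0,0],
    [[2.9,-1.8,0],0,0],
    [[2.9,-1.8,0],0,0],
    [[2.9,-1.8,0],0,0],
    [[2.9,-1.8,0],0,0],
    [[2.9,-1.8,0],0,0],
    [[2.9,-1.8,0],0,0],
    [[2.9,-1.8,0],0,0],
    [[0,0,0],0,0]
  ],
  "grip_force": 20
}}

```text
clock: 1.52
eef_pos: [528.8, -75.8, 296.6]
eef_rot: [-3.14, 0.0, 0.367]
wrist_force: [-0.2, 0.0, -0.9]
finger_gap: 0.4
```

{"method": "carry_out", "body": {
  "deltas": [
    [[0,0.5,2.5],0,0],
    [[0,0,2.5],0,0],
    [[0,0,2.0],0,0],
    [[0,0,1.0],0,0],
    [[0,0,1.0],0,0],
    [[0,0,1.0],0,0],
    [[0,0,1.0],0,0],
    [[0,0,1.0],0,0],
    [[0,0,1.0],0,0],
    [[0,0,1.0],0,0],
    [[0,0,0],0,0]
  ]
}}

```text
clock: 2.43
eef_pos: [527.8, -84.3, 155.2]
eef_rot: [-3.14, 0.003, 0.364]
wrist_force: [-1.0, -0.3, 0.0]
finger_gap: 0.3
```

{"method": "carry_out", "body": {
  "deltas": [
    [[0,0,0.5],0,0],
    [[0,0,0.5],0,0],
    [[0,0,0.3],0,0],
    [[0,0,0],0,0]
  ]
}}

```text
clock: 2.77
eef_pos: [528.4, -84.4, 143.9]
eef_rot: [-3.141, 0.001, 0.364]
wrist_force: [0.4, -0.7, 0.6]
finger_gap: 0.5
```

{"method": "carry_out", "body": {
  "deltas": [
    [[0,0,0.3],0,0],
    [[0,0,0.3],0,0],
    [[0,0,0],0,0]
  ]
}}

```text
clock: 3.02
eef_pos: [529.5, -84.4, 141.6]
eef_rot: [3.14, -0.003, 0.364]
wrist_force: [-12.7, 3.3, 33.1]
finger_gap: 0.5
```

```bash
python3 - <<'E'
from cell import manip, vision
import cv2,numpy as np
for n in ["side"]:
    p,d=vision.camera(n); cv2.imwrite(f"pics/{n}1.png",p[:,:,::-1])
s=manip.read_state(); print(s["clock"],s["eef_pos"],s["wrist_force"])
E
```

```text
3.0667 [529.46974562 -84.45421112 141.67555379] [-12.51504583   3.54207532  32.38333669]
```

View pics/side1.png

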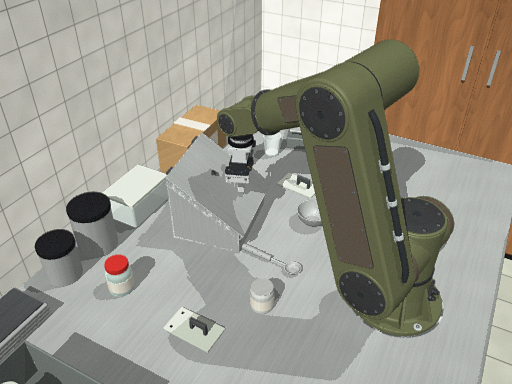

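The side view shows the lid lying flush on the bin rim under the fingers. The force rose to 33 N at tip height 120 mm, which means the lid is on its stop. I'll back off, check, and go to the plate.

{"method": "carry_out", "body": {
  "deltas": [
    [[0,0,-2.0],0,0],
    [[0,0,-4.0],0,0],
    [[0,0,-4.0],0,0.3],
    [[-2,2.1,-3.0],0,1],
    [[-2,2.1,-2],0,1],
    [[-2,2.1,0],0,1],
    [[-2,2.1,0],0,1],
    [[-2,2.1,0],0,1],
    [[-2,2.1,0],0,1],
    [[-2,2.1,0],0,1],
    [[-2,2.1,0],0,1],
    [[-2,2.1,0],0,1],
    [[-1,1.7,0],0,1],
    [[0,0,0],7.1,1],
    [[0,0,0],7.1,1],
    [[0,0,0],7.1,1],
    [[0,0,0],7.1,1],
    [[0,0,0],0,1]
  ]
}}

```text
clock: 4.57
eef_pos: [424.3, -344.6, 288.3]
eef_rot: [-3.141, 0.0, -0.138]
wrist_force: [-0.9, 0.2, -0.0]
finger_gap: 94.1
```

```bash
python3 - <<'E'
from h import *
from cell import manip, vision
s=manip.read_state(); print(s["clock"],s["eef_pos"],s["eef_rot"],s["finger_gap"])
for n in ["top","wrist"]:
    c=vision.calibration(n); p,d=vision.camera(n); cv2.imwrite(f"pics/{n}2.png",p[:,:,::-1]); np.savez(f"{n}2.npz",p=p,d=d,mtx=c["mtx"],eye=c["eye"],orientation=c["orientation"])
E
```

```text
4.5667 [ 424.2941454  -344.55358754  288.27795053] [-3.14147852e+00  1.86835077e-04 -1.38166943e-01] 94.13053493024621
```

View pics/top2.png

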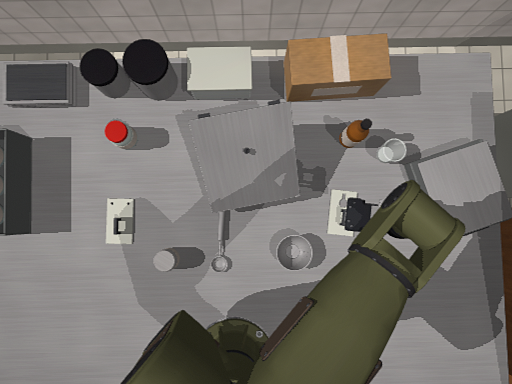

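View pics/wrist2.png

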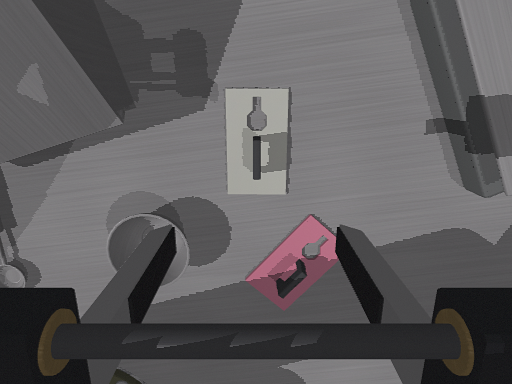

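The wrist view shows the keyhole plate upright at (257,140), with its handle bar at about (257,158) and the keyhole at (257,120). I'll take the plate pose from here and the shut-lid geometry from the top view.

```bash
python3 - <<'E'
from h import *
c=dict(np.load("wrist2.npz")); p=c["p"]; d=c["d"]
lab=cv2.cvtColor(p,cv2.COLOR_RGB2LAB).astype(int)
w=((lab[...,2]>130)&(lab[...,1]<132)).astype(np.uint8); w[:, :215]=0; w[:,300:]=0; w[:80]=0; w[200:]=0
w=cv2.morphologyEx(w,cv2.MORPH_OPEN,np.ones((3,3)))
cn=max(cv2.findContours(w,0,2)[0],key=cv2.contourArea)
r=cv2.minAreaRect(onz(c,cn[:,0],5)[:,:2].astype(np.float32)); print("plate",r)
hm=((p.max(2)<70)).astype(np.uint8); hm[:, :245]=0; hm[:,270:]=0; hm[:132]=0; hm[185:]=0
ys,xs=np.where(hm>0); print(xs.min(),xs.max(),ys.min(),ys.max())
cn=np.c_[xs,ys]; r=cv2.minAreaRect(onz(c,cn,42)[:,:2].astype(np.float32)); print("handle",r)
print("kh",onz(c,[[257,120]],5))
c=dict(np.load("top2.npz")); p=c["p"]; d=c["d"]
poly=np.array([[194,122],[286,106],[296,196],[214,206]])
mk=np.zeros((384,512),np.uint8); cv2.fillPoly(mk,[poly],1); vv,uu=np.where((mk>0)&(d>0))
P=ond(c,np.c_[uu,vv],d[vv,uu]); rng=np.random.default_rng(0); best=0
for _ in range(300):
    a=P[rng.choice(len(P),3,False)]; n=np.cross(a[1]-a[0],a[2]-a[0]); n/=np.linalg.norm(n); k=(abs((P-a[0])@n)<3)
    if k.sum()>best: best=k.sum(); ok=k
for _ in range(3):
    m=P[ok].mean(0); n=np.linalg.svd(P[ok]-m,full_matrices=False)[2][2]; n*=np.sign(n[2]); ok=abs((P-m)@n)<3
print("plane",m,n,ok.mean(),"slope",np.degrees(np.arccos(n[2])),"az",np.degrees(np.arctan2(-n[1],-n[0])))
sub=p[140:165,235:265]; g=sub.max(2); ys,xs=np.where(g<75); print("screw px",xs.mean()+235,ys.mean()+140,len(xs))
S=onplane(c,[[xs.mean()+235,ys.mean()+140]],m+12*n,n)-12*n; print("screw foot",S)
np.savez("lidshut.npz",m=m,n=n,S=S[0])
cv2.imwrite("pics/lid2.png",cv2.resize(p[95:220,175:310,::-1],None,fx=4.4,fy=4.4,interpolation=2))
E
```

```text
plate ((442.0189208984375, -347.8252868652344), (79.1610336303711, 137.78424072265625), 82.53658294677734)
253 260 136 178
handle ((430.1903076171875, -346.3030700683594), (8.709325790405273, 52.30086135864258), 82.4544906616211)
kh [[ 471.98067722 -352.42872708    5.        ]]
plane [594.03583547 -57.8049231  163.21180411] [-0.56456846 -0.09606955  0.81977625] 0.9308510638297872 slope 34.93759865862822 az 9.65720894938797
screw px 246.48148148148147 150.11111111111111 27
screw foot [[616.27728974 -53.84745635 178.99295874]]
```

View pics/lid2.png

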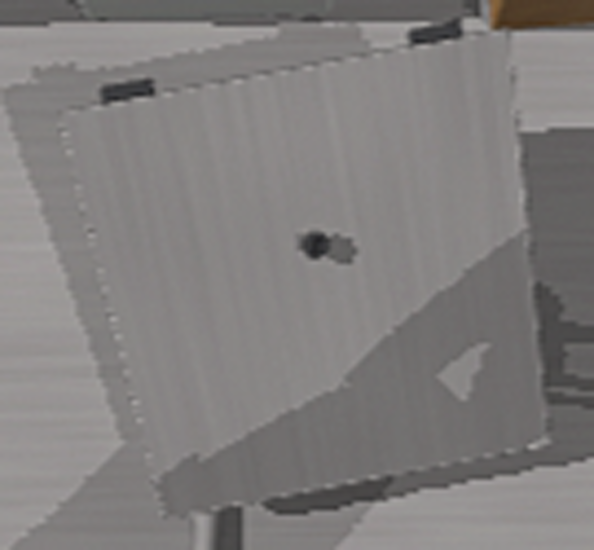

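The lid is shut: it slopes 34.94° (35° expected), with an azimuth of 9.66°. The screw foot is near (618,-54,179), which agrees with the value predicted from the hinge. The handle measures 52×9 mm and sits at about (428,-346). Now I'll grip it.

{"method": "carry_out", "body": {
  "deltas": [
    [[0.3,0.15,3.0],0,0.7],
    [[0,0,3.5],0,0.6],
    [[0,0,3.5],0,0.6],
    [[0,0,3.5],0,0.6],
    [[0,0,3.5],0,0.6],
    [[0,0,3.0],0,0.6],
    [[0,0,2.5],0,0.6],
    [[0,0,1.7],0,0.6],
    [[0,0,1.0],0,0.6],
    [[0,0,0],0,0.6],
    [[0,0,0],0,0],
    [[0,0,0],0,0],
    [[0,0,0],0,0],
    [[0,0,0],0,0],
    [[0,0,0],0,0],
    [[0,0,0],0,0]
  ],
  "grip_force": 15
}}

```text
clock: 6.0
eef_pos: [427.3, -346.5, 36.8]
eef_rot: [3.141, -0.001, -0.132]
wrist_force: [-0.4, -0.3, -1.4]
finger_gap: 19.7
```

{"method": "carry_out", "body": {
  "deltas": [
    [[0,0,0],0,0],
    [[0,0,0],0,0],
    [[0,0,0],0,0]
  ]
}}

```text
clock: 6.25
eef_pos: [427.2, -346.4, 36.5]
eef_rot: [3.142, -0.0, -0.132]
wrist_force: [-0.5, 0.9, 3.2]
finger_gap: 9.4
```

Gap 9.4 mm, so the bar is held. The tool can't tilt, so I'll first press the plate flat on the lid below the screw. It should pivot in the grip to 35°, and then I'll carry it to the screw.

{"method": "carry_out", "body": {
  "deltas": [
    [[0,0,-1.0],0,0],
    [[0,0,-2.5],0,0],
    [[0,0,-3.5],0,0],
    [[0,0,-3.5],0,0],
    [[0,0,-3.5],0,0],
    [[0,0,-3.5],0,0],
    [[0,0,-3.5],0,0],
    [[0.4,-1.5,0],0,0],
    [[0.4,-3.1,0],0,0],
    [[0.4,-3.1,0],0,0],
    [[0.4,-3.1,0],0,0],
    [[0.4,-3.1,0],0,0],
    [[0.4,-3.1,0],0,0],
    [[0.4,-3.1,0],0,0],
    [[0.4,-3.1,0],0,0],
    [[0.4,-3.1,0],0,0],
    [[0.3,-1.7,0],0,0],
    [[0,0,0],-5.7,0],
    [[0,0,0],-5.8,0],
    [[0,0,0],-5.7,0]
  ]
}}

```text
clock: 7.92
eef_pos: [502.4, -73.4, 246.8]
eef_rot: [-3.142, 0.0, 0.174]
wrist_force: [0.0, -0.2, -2.5]
finger_gap: 9.7
```

{"method": "carry_out", "body": {
  "deltas": [
    [[0,0,0],0,0],
    [[0,0,0],0,0]
  ]
}}

```text
clock: 8.08
eef_pos: [502.5, -73.9, 246.7]
eef_rot: [3.142, -0.0, 0.165]
wrist_force: [-0.2, -0.1, -2.5]
finger_gap: 10.1
```

```bash
python3 - <<'E'
from h import *
from cell import manip, vision
for n in ["wrist","side"]:
    c=vision.calibration(n); p,d=vision.camera(n); cv2.imwrite(f"pics/{n}3.png",p[:,:,::-1]); np.savez(f"{n}3.npz",p=p,d=d,mtx=c["mtx"],eye=c["eye"],orientation=c["orientation"])
s=manip.read_state(); print(s["clock"],s["eef_pos"],s["eef_rot"],s["finger_gap"])
E
```

```text
8.1833 [502.52490529 -74.02079902 246.59126523] [-3.14158514e+00  1.90435122e-05  1.64968426e-01] 9.636969268692516
```

View pics/wrist3.png

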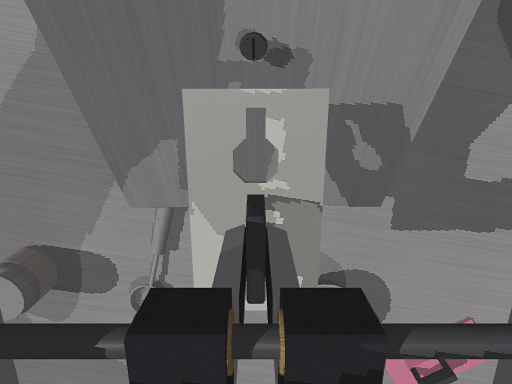

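View pics/side3.png

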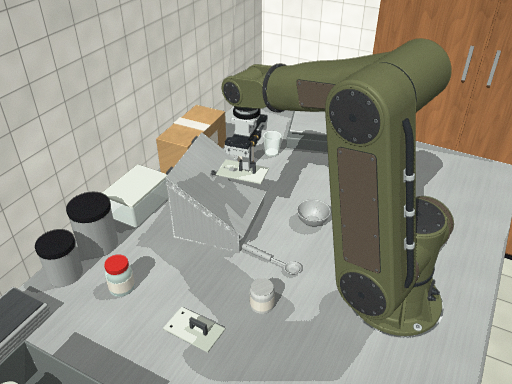

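The wrist view shows the plate held straight, with the keyhole at (255,160) and the screw at (253,46) nearly in line.

```bash
python3 - <<'E'
from h import *
c=dict(np.load("wrist3.npz")); p=c["p"]; d=c["d"]; L=np.load("lidshut.npz"); m,n=L["m"],L["n"]
g=p[30:62,236:270].max(2); ys,xs=np.where(g<60); u=[(xs.min()+xs.max())/2+236,(ys.min()+ys.max())/2+30]; print(u,len(xs))
S=onplane(c,[u],m+12.5*n,n)-12.5*n; print("screw foot",S, "width", (xs.max()-xs.min()+1)*d[46,253]/c["mtx"][0,0])
# keyhole on plate top
zt=246.6-36+5+0
cn=np.array([[233,145],[278,145],[233,170],[278,170],[255,183],[255,109]])
Q=onz(c,cn,zt); 
T=np.array([502.5,-74,0]); yaw=0.165
X=(Q-T)@np.array([[np.cos(yaw),-np.sin(yaw)],[np.sin(yaw),np.cos(yaw)],[0,0]]); print(X)
print("depth plate",ond(c,[[215,110],[300,110],[205,170]],[d[110,215],d[110,300],d[170,205]]))
print("edges", (onz(c,[[183,89],[328,89],[190,180],[325,180]],zt)-T)@np.array([[np.cos(yaw),-np.sin(yaw)],[np.sin(yaw),np.cos(yaw)],[0,0]]))
E
```

```text
[np.float64(253.5), np.float64(46.0)] 482
screw foot [[617.04999399 -53.28146065 179.59143839]] width 16.688812623946344
[[ 53.94714686  13.18790616]
 [ 53.95902768 -12.42587198]
 [ 39.37848737  13.4570131 ]
 [ 39.39072947 -12.71190718]
 [ 31.55644683   0.66203748]
 [ 73.87787069   0.66871268]]
depth plate [[571.1716501  -39.61143915 216.76895687]
 [578.85989061 -85.68370996 216.66502715]
 [536.81734214 -38.36515235 217.0602223 ]]
edges [[ 84.42730132  39.79376649]
 [ 84.46319336 -38.99553731]
 [ 33.36081209  38.79284466]
 [ 33.397989   -40.40042657]]
```

The keyhole sits 44.5 mm ahead of the TCP with almost no sideways offset, and the screw foot is at (617,-53.5,179.5), which agrees with the other estimates. Now I'll press the plate onto the lid to pivot it.

{"method": "carry_out", "body": {
  "deltas": [
    [[0,0,1.5],0,0],
    [[0,0,1.5],0,0],
    [[0,0,1.5],0,0],
    [[0,0,1.0],0,0],
    [[0,0,0.8],0,0],
    [[0,0,0.8],0,0],
    [[0,0,0.8],0,0],
    [[0,0,0.8],0,0],
    [[0,0,0.8],0,0],
    [[0,0,0],0,0]
  ],
  "grip_force": 10
}}

```text
clock: 9.02
eef_pos: [502.3, -73.9, 150.2]
eef_rot: [-3.141, 0.001, 0.167]
wrist_force: [0.2, 0.7, -2.7]
finger_gap: 10.0
```

```bash
python3 - <<'E'
from h import *
from cell import manip, vision
for n in ["wrist","side"]:
    p,d=vision.camera(n); cv2.imwrite(f"pics/{n}4.png",p[:,:,::-1] if n=="wrist" else cv2.resize(p[100:240,150:310,::-1],None,fx=4,fy=4))
s=manip.read_state(); print(s["clock"],s["eef_pos"],s["wrist_force"],s["finger_gap"])
E
```

```text
9.1167 [502.7757298  -73.95248348 151.43464084] [-0.00406945  0.03786971 -1.96444347] 10.387980219595315
```

View pics/wrist4.png

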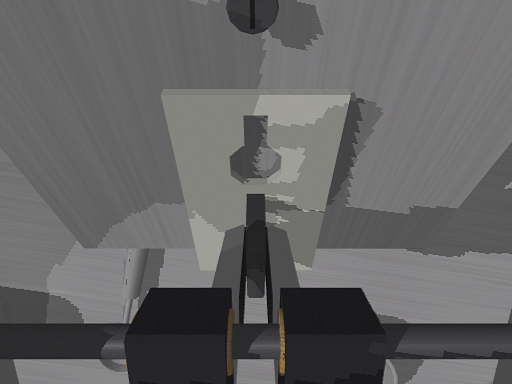

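View pics/side4.png

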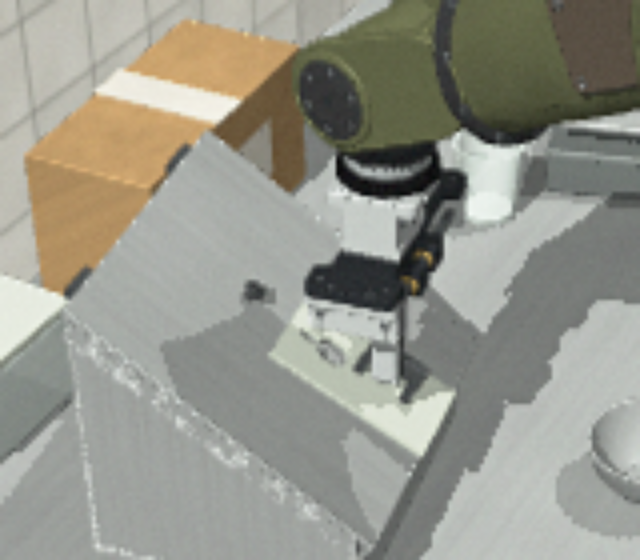

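The plate is pivoting as planned: the wrist and side views show it tilted, with its upper edge on the lid. I'll press on until it lies flat.

{"method": "carry_out", "body": {
  "deltas": [
    [[0,0,0.4],0,0],
    [[0,0,0.4],0,0],
    [[0,0,0.3],0,0],
    [[0,0,0.2],0,0],
    [[0,0,0],0,0]
  ]
}}

```text
clock: 9.53
eef_pos: [503.3, -73.9, 139.2]
eef_rot: [3.141, -0.002, 0.168]
wrist_force: [-0.6, -0.1, 5.4]
finger_gap: 10.1
```

{"method": "carry_out", "body": {
  "deltas": [
    [[0,0,0.2],0,0],
    [[0,0,0.2],0,0],
    [[0,0,0],0,0]
  ]
}}

```text
clock: 9.78
eef_pos: [503.6, -73.9, 135.7]
eef_rot: [3.141, -0.003, 0.168]
wrist_force: [-0.3, 0.3, 8.9]
finger_gap: 9.7
```

```bash
cat > tilt.py <<'E'
from h import *
from cell import manip, vision
import sys
k=sys.argv[1]
s=manip.read_state(); print(s["clock"],s["eef_pos"],s["eef_rot"],s["wrist_force"],s["finger_gap"])
c=vision.calibration("wrist"); p,d=vision.camera("wrist"); cv2.imwrite(f"pics/w{k}.png",p[:,:,::-1]); np.savez(f"w{k}.npz",p=p,d=d,mtx=c["mtx"],eye=c["eye"],orientation=c["orientation"])
lab=cv2.cvtColor(p,cv2.COLOR_RGB2LAB).astype(int)
w=((lab[...,2]>130)&(d>0)&(lab[...,1]<132)).astype(np.uint8); w[:75]=0; w[280:]=0; w[:,:130]=0; w[:,390:]=0
w=cv2.erode(w,np.ones((5,5))); vv,uu=np.where(w>0); P=ond(c,np.c_[uu,vv],d[vv,uu])
rng=np.random.default_rng(0); best=0
for _ in range(300):
    a=P[rng.choice(len(P),3,False)]; n=np.cross(a[1]-a[0],a[2]-a[0]); n/=np.linalg.norm(n)+1e-9; kk=(abs((P-a[0])@n)<2)
    if kk.sum()>best: best=kk.sum(); ok=kk
m=P[ok].mean(0); n=np.linalg.svd(P[ok]-m,full_matrices=False)[2][2]; n*=np.sign(n[2])
print("plate top plane",m,n,len(P),ok.mean(),"slope",np.degrees(np.arccos(n[2])),"az",np.degrees(np.arctan2(-n[1],-n[0])))
L=np.load("lidshut.npz"); print("height over lid",(m-L["m"])@L["n"])
np.savez(f"pl{k}.npz",m=m,n=n)
E
python3 tilt.py 5
```

```text
9.7833 [503.62577739 -73.92302202 135.71620988] [ 3.14071927 -0.00317522  0.16834672] [-0.33591257  0.29086322  8.92277082] 9.713089379488487
plate top plane [556.07840459 -69.75386576 142.3207542 ] [-0.56472848 -0.09556435  0.81972508] 5440 0.9895220588235294 slope 34.9427176912493 az 9.604702164519201
height over lid 5.451511452506489
```

View pics/w5.png

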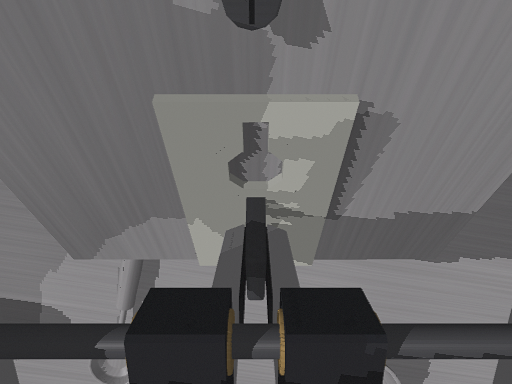

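The plate is flat on the lid: its plane is at 34.94° and 5.4 mm above the lid face. I'll measure where the keyhole now sits relative to the TCP.

```bash
python3 - <<'E'
from h import *
c=dict(np.load("w5.npz")); q=np.load("pl5.npz"); m,n=q["m"],q["n"]
T=np.array([503.63,-73.92,135.72]); az=np.radians(9.63)
x=np.array([np.cos(az),np.sin(az),0]); x-=n*(x@n); x/=np.linalg.norm(x); y=np.cross(n,x)
pts=dict(L=(228,170),R=(282,170),slotend=(255,123),endL=(156,102),endR=(356,102))
for k,v in pts.items():
    Q=onplane(c,[v],m,n)[0]-T; print(k,Q@x,Q@y,Q@n)
S=np.array([617.2,-53.6,179.3]); 
E
python3 - <<'E'
import cv2
i=cv2.imread("pics/w5.png"); cv2.imwrite("pics/w5c.png",cv2.resize(i[80:210,140:370],None,fx=3.4,fy=3.4,interpolation=2))
E
```

```text
L 40.314108776268235 13.431868744111693 -24.606437900736644
R 40.32800961306239 -12.350809252776179 -24.606437900736626
slotend 68.89949525763674 0.5376881467610621 -24.60643790073664
endL 79.21272092430719 38.79619425656136 -24.60643790073664
endR 79.25890176010864 -38.50049513665549 -24.606437900736633
```

View pics/w5c.png

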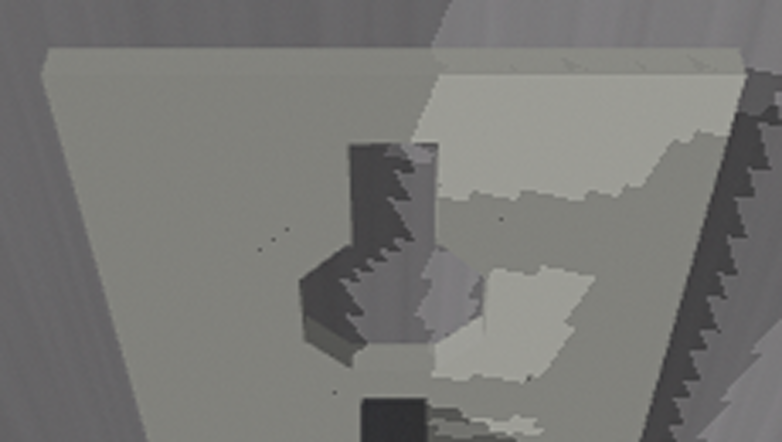

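{"method": "carry_out", "body": {
  "deltas": [
    [[0,0,0],0,0],
    [[0,0,0],0,0],
    [[-0.3,0,-0.4],0,0],
    [[-0.5,0,-0.7],0,0],
    [[-0.6,0,-0.9],0,0],
    [[-0.6,0,-0.9],0,0],
    [[0.6,0,-0.4],0,0],
    [[0.8,0,-0.5],0,0],
    [[0.8,0,-0.5],0,0],
    [[0.8,0,-0.5],0,0],
    [[0.8,0,-0.5],0,0],
    [[0.8,0,-0.5],0,0],
    [[0.8,0,-0.5],0,0],
    [[0.8,0,-0.4],0,0],
    [[0.6,0,-0.3],0,0],
    [[0,0,0],0,0],
    [[0,0,0],0,0]
  ],
  "grip_force": 25
}}

```text
clock: 11.25
eef_pos: [549.9, -65.9, 204.3]
eef_rot: [-3.142, 0.0, 0.168]
wrist_force: [-0.3, -0.0, -3.2]
finger_gap: 9.8
```

```bash
python3 tilt.py 6
```

```text
11.25 [549.9387191  -65.85715294 204.33696581] [-3.14155213e+00  1.45489501e-04  1.68438062e-01] [-0.32826973 -0.00865835 -3.20371401] 9.789070830564345
plate top plane [604.44271185 -66.77931567 211.53528055] [-0.56396018 -0.10069992  0.81963921] 3239 0.9990737882062365 slope 34.95130611888931 az 10.123957690960225
height over lid 34.60120969922337
```

View pics/w6.png

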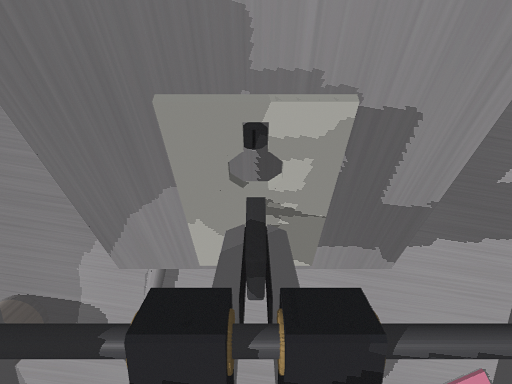

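The tilt is held at 34.95°. The screw head is visible through the slot at (255,134), in line with the keyhole axis. I'll work out the remaining shift along and normal to the lid.

```bash
python3 - <<'E'
from h import *
c=dict(np.load("w6.npz")); q=np.load("pl6.npz"); L=np.load("lidshut.npz"); n=L["n"]; 
az=np.radians(9.65); x=np.array([np.cos(az),np.sin(az),0]); x-=n*(x@n); x/=np.linalg.norm(x); y=np.cross(n,x)
S=np.array([617.2,-53.6,179.3])
hd=[S+12.5*n+8.5*(np.cos(t)*x+np.sin(t)*y) for t in np.linspace(0,2*np.pi,9)[:-1]]
print(proj(c,hd).round(1)); print("ctr",proj(c,S+12.5*n))
K=[onplane(c,[v],q["m"],n)[0] for v in [(255,123.5),(228,170),(282,170),(156,102.5),(356,102.5)]]
for k in K: print((k-S)@x,(k-S)@y,(k-S)@n)
i=cv2.imread("pics/w6.png"); cv2.imwrite("pics/w6c.png",cv2.resize(i[110:195,220:290],None,fx=7,fy=7,interpolation=2))
E
```

```text
[[254.4 122.9]
 [242.5 126.8]
 [238.  135.8]
 [243.2 144.3]
 [254.5 147.8]
 [265.8 144.4]
 [270.9 135.8]
 [266.4 126.8]]
ctr [[254.47486039 135.81248168]]
26.885789539412517 -0.3049098532720358 34.89421069676367
-1.524811982347611 12.609587477167695 34.89421069676364
-1.5154642457311052 -13.184726255706043 34.89421069676364
37.26026424131313 37.97858852975642 34.89421069676365
37.28473431583088 -39.37088984612887 34.89421069676367
```

View pics/w6c.png

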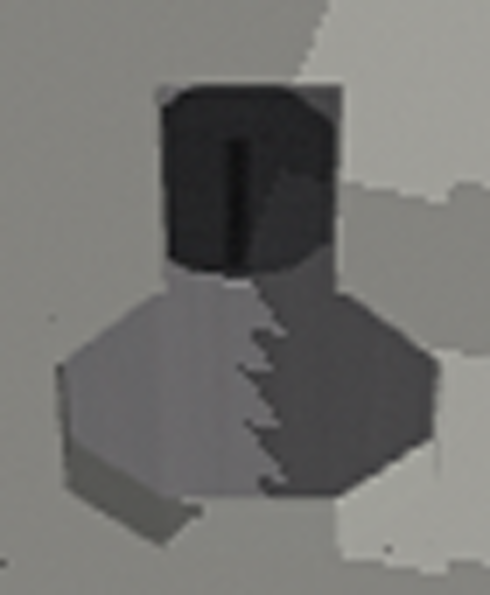

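The keyhole centre is 3 mm downslope of the screw, 0.3 mm off sideways and 30 mm above the lid. I'll shift 3 mm up the slope and then descend along the lid normal.

{"method": "carry_out", "body": {
  "deltas": [
    [[0.25,-0.03,-0.17],0,0],
    [[0.17,0,0.25],0,0],
    [[0.17,0,0.25],0,0],
    [[0.17,0,0.25],0,0],
    [[0.17,0,0.25],0,0],
    [[0.17,0,0.25],0,0],
    [[0.17,0,0.25],0,0],
    [[0.17,0,0.25],0,0],
    [[0.17,0,0.25],0,0],
    [[0,0,0],0,0]
  ]
}}

```text
clock: 12.13
eef_pos: [565.8, -62.8, 185.5]
eef_rot: [-3.141, 0.001, 0.168]
wrist_force: [-0.0, 0.2, -2.4]
finger_gap: 10.2
```

```bash
python3 tilt.py 7; python3 - <<'E'
import cv2
i=cv2.imread("pics/w7.png"); cv2.imwrite("pics/w7c.png",cv2.resize(i[80:210,140:370],None,fx=3.4,fy=3.4,interpolation=2))
E
```

```text
12.1333 [565.84200819 -62.82835793 185.46696207] [-3.14132931e+00  7.08247792e-04  1.68357721e-01] [-0.00667333  0.24479639 -2.37225611] 10.184760438782128
plate top plane [617.41986003 -63.55511265 190.64006792] [-0.56218286 -0.09690685  0.82131571] 3089 0.9990288119132406 slope 34.783280892831975 az 9.780305555247102
height over lid 9.835574416783436
```

View pics/w7c.png

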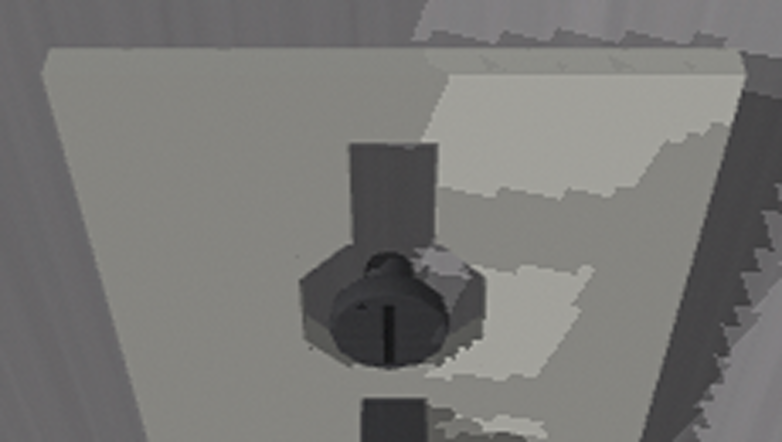

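The screw head is through the wide part of the keyhole and centred, with the underside about 4.5 mm off the lid. I'll lower the rest with a little overdrive.

{"method": "carry_out", "body": {
  "deltas": [
    [[0.15,0,0.21],0,0],
    [[0.15,0,0.21],0,0],
    [[0.06,0,0.1],0,0],
    [[0,0,0],0,0]
  ]
}}

```text
clock: 12.52
eef_pos: [568.9, -62.4, 182.0]
eef_rot: [3.141, 0.001, 0.168]
wrist_force: [-12.5, -1.1, 11.1]
finger_gap: 9.8
```

```bash
python3 tilt.py 8; python3 - <<'E'
import cv2
i=cv2.imread("pics/w8.png"); cv2.imwrite("pics/w8c.png",cv2.resize(i[80:210,140:370],None,fx=3.4,fy=3.4,interpolation=2))
E
```

```text
12.5167 [568.93636106 -62.42959498 182.00463816] [3.14139218e+00 8.10375521e-04 1.68273811e-01] [-12.53483492  -1.0726113   11.13132979] 9.838185587155305
plate top plane [620.40096057 -54.42646776 188.54409694] [-0.56463117 -0.09669294  0.81965976] 7986 0.9847232657150012 slope 34.94925110140891 az 9.717624065859718
height over lid 5.557327074786093
```

View pics/w8c.png

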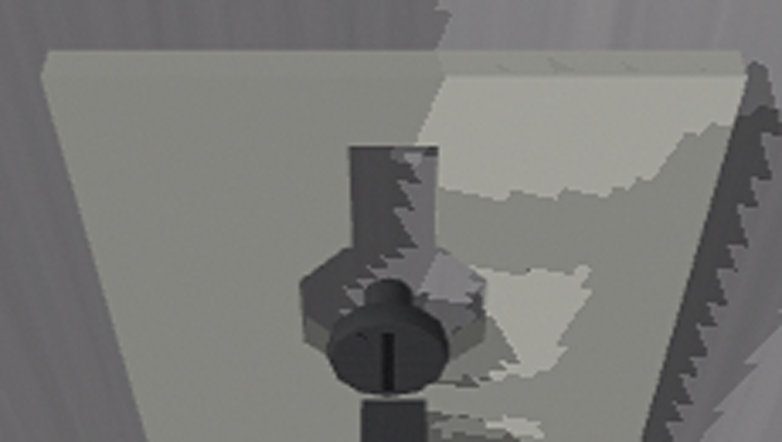

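The plate lies flat on the lid (5.6 mm plane reading, same as the earlier flat reading), with the screw standing in the wide opening. Now I'll pull it down the slope.

{"method": "carry_out", "body": {
  "deltas": [
    [[-0.16,0,0.11],0,0],
    [[-0.25,0,0.17],0,0],
    [[-0.25,0,0.17],0,0],
    [[-0.25,0,0.17],0,0],
    [[-0.25,0,0.17],0,0],
    [[-0.25,0,0.17],0,0],
    [[-0.25,0,0.17],0,0],
    [[-0.25,0,0.17],0,0],
    [[-0.16,0,0.11],0,0],
    [[0,0,0],0,0]
  ]
}}

```text
clock: 13.4
eef_pos: [549.5, -66.0, 168.2]
eef_rot: [3.14, -0.003, 0.168]
wrist_force: [-2.3, -1.1, 8.1]
finger_gap: 9.8
```

```bash
python3 tilt.py 9; python3 - <<'E'
import cv2
i=cv2.imread("pics/w9.png"); cv2.imwrite("pics/w9c.png",cv2.resize(i[80:210,140:370],None,fx=3.4,fy=3.4,interpolation=2))
E
```

```text
13.4 [549.50610708 -65.99406478 168.19014122] [ 3.14047332e+00 -2.67753709e-03  1.68286644e-01] [-2.33809079 -1.09749942  8.05296849] 9.800926377248384
plate top plane [598.43771026 -58.40886815 173.00383989] [-0.56641751 -0.09661992  0.81843496] 7270 0.9993122420907841 slope 35.0715669019637 az 9.680382158010946
height over lid 5.600139368215951
```

View pics/w9c.png

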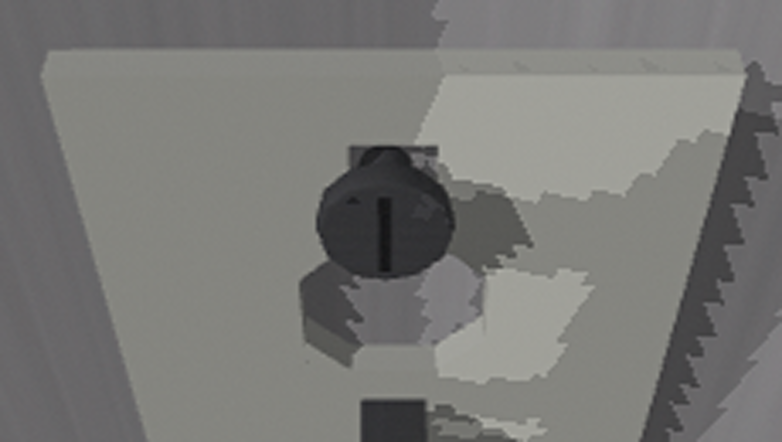

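The screw is now in the slot, near but not yet at its end, and the force is still low. I'll keep pulling until it stops.

{"method": "carry_out", "body": {
  "deltas": [
    [[-0.16,0,0.11],0,0],
    [[-0.16,0,0.11],0,0],
    [[-0.16,0,0.11],0,0],
    [[0,0,0],0,0]
  ]
}}

```text
clock: 13.78
eef_pos: [545.8, -66.7, 165.6]
eef_rot: [3.14, -0.006, 0.168]
wrist_force: [3.5, 0.5, 10.8]
finger_gap: 9.7
```

{"method": "carry_out", "body": {
  "deltas": [
    [[-0.16,0,0.1],0,0],
    [[-0.16,0,0.1],0,0],
    [[-0.1,0,0.05],0,0],
    [[0,0,0],0,0]
  ]
}}

```text
clock: 14.12
eef_pos: [544.6, -67.0, 165.1]
eef_rot: [3.138, -0.015, 0.169]
wrist_force: [20.7, 4.6, 15.7]
finger_gap: 10.0
```

```bash
python3 tilt.py 10; python3 - <<'E'
import cv2
i=cv2.imread("pics/w10.png"); cv2.imwrite("pics/w10c.png",cv2.resize(i[80:210,140:370],None,fx=3.4,fy=3.4,interpolation=2))
E
```

```text
14.1167 [544.62391267 -66.99025977 165.14534535] [ 3.13845428 -0.01461368  0.16854874] [20.67331349  4.5754765  15.65851079] 10.003956699801835
plate top plane [601.5173298  -72.61971761 173.54977486] [-0.56889839 -0.09651405  0.81672496] 374 0.9866310160427807 slope 35.24171941738565 az 9.62859648562066
height over lid 5.674257666268658
```

View pics/w10c.png

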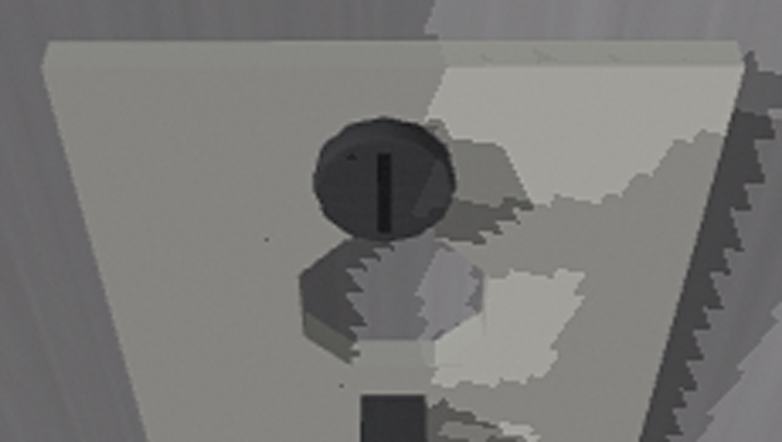

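The screw is at the slot end: the force rose to 21 N along the pull with almost no further travel. I'll relax slightly, open the gripper and withdraw straight up.

{"method": "carry_out", "body": {
  "deltas": [
    [[0.15,0,-0.15],0,0],
    [[0,0,0],0,0],
    [[0,0,0],0,0.5],
    [[0,0,0],0,0.5],
    [[0,0,0],0,0.5],
    [[0,0,0],0,0.5],
    [[0,0,0],0,0.5],
    [[0,0,-1],0,0.5],
    [[0,0,-2],0,0.5],
    [[0,0,-3],0,0.5],
    [[0,0,-3],0,0.5],
    [[0,0,-3],0,0.5],
    [[0,0,0],0,0.5],
    [[0,0,0],0,0.5]
  ]
}}

```text
clock: 15.33
eef_pos: [541.8, -67.1, 284.4]
eef_rot: [3.14, -0.003, 0.168]
wrist_force: [-0.5, -0.8, -1.1]
finger_gap: 46.9
```

```bash
sed -i 's/w\[280:\]=0/w[330:]=0/' tilt.py; python3 tilt.py 11; python3 - <<'E'
from cell import vision
import cv2
p,d=vision.camera("side"); cv2.imwrite("pics/side11.png",cv2.resize(p[100:240,150:310,::-1],None,fx=4,fy=4))
E
```

```text
15.3333 [541.83578983 -67.09732127 284.4373988 ] [ 3.14046765e+00 -3.04842739e-03  1.68318615e-01] [-0.51449314 -0.79172741 -1.07331064] 46.925176940472205
plate top plane [568.46690931 -59.30130457 152.13443983] [-0.56620291 -0.0968831   0.81855234] 3160 0.9588607594936709 slope 35.05986123620799 az 9.709858045744076
height over lid 5.498205936794408
```

View pics/w11.png

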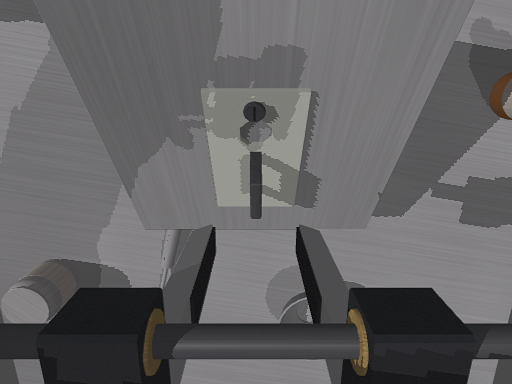

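View pics/side11.png

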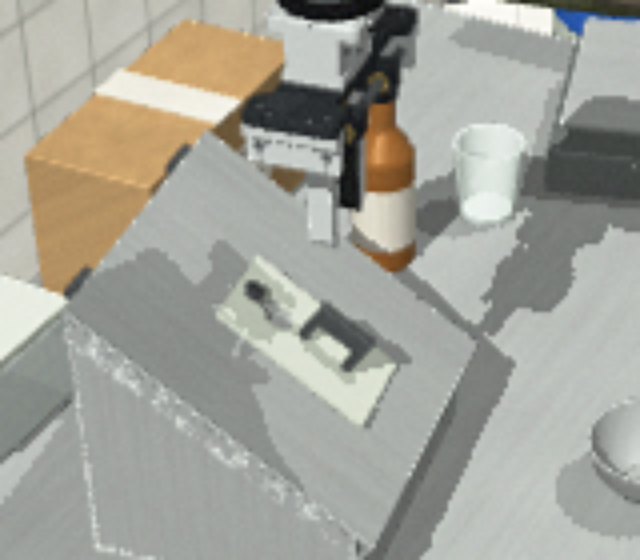

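The plate hangs straight and flat, with the screw at the top of the slot (253,111) and the gripper clear. One numeric check before handing in.

```bash
python3 - <<'E'
from h import *
c=dict(np.load("w11.npz")); d=c["d"]; q=np.load("pl11.npz"); L=np.load("lidshut.npz"); n=L["n"]; m=q["m"]
g=c["p"][98:126,240:270].max(2); nl,lb,st,ce=cv2.connectedComponentsWithStats((g<60).astype(np.uint8)); k=1+st[1:,4].argmax(); s=st[k]; u=[240+s[0]+(s[2]-1)/2,98+s[1]+(s[3]-1)/2]; print("screw",u,s)
S=onplane(c,[u],m+7.5*n,n)[0]-7.5*n
lab=cv2.cvtColor(c["p"],cv2.COLOR_RGB2LAB).astype(int)
w=((lab[...,2]>130)&(lab[...,1]<132)).astype(np.uint8); w[:80]=0;w[225:]=0;w[:,:190]=0;w[:,330:]=0
cn=max(cv2.findContours(w,0,2)[0],key=cv2.contourArea)[:,0]
az=np.radians(9.66); x=np.array([np.cos(az),np.sin(az),0]); x-=n*(x@n); x/=np.linalg.norm(x); y=np.cross(n,x)
Q=onplane(c,cn,m,n)-S; r=cv2.minAreaRect(np.c_[Q@x,Q@y].astype(np.float32)); print("plate centre rel screw (slope,left), size, angle",r)
uv=np.array([[i,j] for i in (170,180,340,350) for j in (60,100)])
P=ond(c,uv,d[uv[:,1],uv[:,0]]); print("lid pts off shut plane",((P-L["m"])@n).round(1))
E
```

```text
screw [np.float64(254.5), np.float64(111.5)] [  4   4  22  20 349]
plate centre rel screw (slope,left), size, angle ((-55.71308135986328, -0.8484687805175781), (141.34458923339844, 79.79679107666016), 0.05580718815326691)
lid pts off shut plane [ 0.3  0.5  0.7  0.2 -0.1  0.8  0.4  0.3]
```

Screw at plate x ≈ 55.7–56 mm (56.5 is fully home), 0.8 mm off sideways, plate turned 0.06° and flat, lid shut. Handing in.

```bash
python3 -c "
from cell import workorder; print(workorder.sign_off())"
```

```text
the job is handed in; nothing more can be done
None
```

The job is done and handed in: the lid is shut, and the keyhole plate is locked on the screw and released. The sign-off gives no verdict.

**What I did:**
- I pushed the lid down onto its stop.
- I gripped the keyhole plate by its handle and pressed it on the lid below the screw, so that it pivoted in the grip to the 35° slope.
- I lowered the wide opening over the screw along the lid's normal until the plate lay flat.
- I pulled the plate down the slope until the force rose to about 21 N at the slot's end, then let go and withdrew straight up.

**Last checks:**

| Check | Measured | Target |
|---|---|---|
| Screw's position along the plate | about 55.7 mm | 51–61 mm (56.5 fully home) |
| Sideways offset of the screw | 0.8 mm | within 6 mm |
| Plate's slope compared with the lid | 35.06° against 34.94° | within 0.1 rad (5.7°) |
| Plate's turn on the lid | about 0.06° | within 0.2 rad (11.5°) |
| Lid points off the shut plane | under 1 mm | shut |

The gripper was about 100 mm clear of the plate, and the clock stood at about 15.4 s of the 54 s allowed. No check failed. My screw position estimates differed by 1 to 4 mm between views, well inside the fit margin except for one outlier early on. I did not re-measure the blank plate and the bystanders at the end, but no contact with them was planned or seen.

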